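# Raise the enclosure sash to its working-height marker

### The job

With the fingertips beneath the lip of the soldering enclosure's sliding window, gently push the window up until the lip is level with the tip of the pointer clamped on the upright, then let go and move clear so that it stays there. Only push: do not pinch the lip, do not fling the window, and leave the pointer, the radio, the microphone, the solder spool and the screwdriver where they are.

Things in the scene. Friction and masses are not known exactly. Their poses are not given: they have to be found in the camera images.
- enclosure: Bench soldering enclosure: aluminium profile frame, clear panels, 450 mm wide, 285 mm deep, 390 mm high, fixed on the bench, turned up to 15 degrees. Origin near the centre of its underside; x to its back, y to the robot's left, z up. Its front faces the robot, leans back 30 degrees from vertical and holds a sliding window. Sill under the window: top 30 mm above the bench.
- sash (a joint): Counterweighted window (sash) of the front, 384 mm wide, 150 mm high. Value in m: 0 closed, growing as it slides straight up the slope, end stop at 0.20. It starts open by 0.045 to 0.085, stays where it is left and needs 2 to 4 N along the slope to move.
- lip_edge (a point): Middle of the front edge of the lip, at half thickness. The lip is a dark steel ledge along the sash's bottom, 340 mm long, 30 mm out square to the window, 10 mm thick (lower 6 mm: sash_c0; upper 4 mm: sash_c1, set back 6 mm). x inward square to the window, y level to the left, z up the slope. Under it: open gap of 65 mm or more to the sill, clear for 50 mm inward of the window.
- marker (a joint): Where the working-height pointer is clamped on the left upright, in m up the same slope, 0.115 to 0.185: the lip is level with the pointer when joint sash has this same value. It must not be shifted.
- marker_tip (a point): Tip of the pointer: a dark steel block 26 x 30 mm on the front of the left (robot's left, +y) upright, with a cone 26 mm long that points at the left end of the lip's path and ends 5 mm beside it. Axes as for lip_edge: the lip is level with the pointer when lip_edge has z = 0 in this frame.
- radio: Black mobile transceiver 160 x 140 x 50 mm standing inside the enclosure, 50 mm or more behind the window; origin at the centre of its underside. To be left alone.
- microphone: Black hand microphone 115 x 56 x 28 mm lying on the bench in front of the enclosure, left of its middle; origin under its middle. To be left alone.
- spool: Metal solder spool standing upright, diameter 54 mm, 44 mm high, on the bench in front of the enclosure, right of its middle; origin at the centre of its underside. To be left alone.
- screwdriver: Screwdriver 170 mm long lying on the bench to the left of the microphone; origin under its middle. To be left alone.

How it is judged (in metres and radians):
On the way:
1. the fingers push the window up from beneath its lip, at least 20 mm from where it stood (distance of lip_edge from where it was at the start of the episode above 0.02 m and contact force between the fingers and sash_c0 above 0.3 N), for 0.1 s.
At the end, for the whole second after the job is handed in: The lip is level with the pointer tip within 6 mm along the slope, the window stands still by itself, the pointer has not shifted (z of lip_edge in the frame of marker_tip between -0.006 and 0.006 m and velocity of joint sash between -0.01 and 0.01 m/s and distance of marker_tip from where it was at the start of the episode below 0.005 m); the robot touches nothing.
It fails at once if the lip is pinched: squeezed on its upper and under side at once (contact force between the fingers and sash_c0 above 3 N and contact force between the fingers and sash_c1 above 3 N).
It fails at once if the window is flung (faster than 0.35 m/s) (velocity of joint sash above 0.35 m/s or velocity of joint sash below -0.35 m/s).
It fails at once if the pointer is shifted by more than 5 mm (distance of marker_tip from where it was at the start of the episode above 0.005 m).
It fails at once if the radio, microphone, spool or screwdriver is moved by more than 20 mm (distance of any of radio, microphone, spool, screwdriver from where it was at the start of the episode above 0.02 m).
It also fails if it takes over 38 s, if anything falls off the work surface, if the arm or the gripper's body presses on something with over 40 N, if the wrist force passes 120 N, or if a joint passes its speed limit or range.

### The arm

A 6-joint arm with a two-finger parallel gripper is mounted at the origin on the work surface. World frame = base frame: x ahead of the robot, y to its left, z up, the work surface at z = 0. Lengths are in mm, angles in rad, forces in N, time in s.
With the tool pointing down it reaches from about 400 to 925 mm from the base axis. Payload 12.5 kg.
Tool frame: the origin (TCP) lies at the centre of the arm's flange, where the gripper is bolted on; the fingertips stand 190 mm ahead of it and the grasp point (between the pads) lies env.grip_point_offset ahead of it (env.grip_point_offset is the distance from the TCP to the grasp point, in mm); z points along the fingers, x is the direction in which the jaws open and shut, and the axes are right-handed (so a half turn about z gives the same grasp; the last joint's range is limited). The gripper opens to 95 mm and grips with 3 to 60 N. Pads are 20 mm wide; open, the fingers measure 119 mm over their backs; the gripper's body (75 mm by 180 mm) begins 59 mm behind the grasp point.
Start: joints at [1.022, 0.491, 1.559, -0, 1.092, -0.106], TCP at [267.772, 564.733, 404.761] pointing down, gripper open.
Joint ranges: [-3.1, 3.1], [-0.84, 2.19], [0.05, 2.79], [-1.13, 4.28], [0.06, 2.93], [-2.69, 2.69]. Speed limits (rad/s): [2.22, 2.22, 2.79, 3.14, 3.14, 3.14].

### API

Orientations are given as [roll, pitch, yaw] about the fixed x, y, z axes, in that order (R = Rz(yaw) Ry(pitch) Rx(roll)).
In Python, from cell import state, read_camera, camera_model, job_done, env gives the robot as it stands.
- The arm moves only by the tool arm_command, never from a script. Its argument "steps" is a list of rows, each a list of 6 numbers: the shift along the tool's x, y, z in cm, then the turn, a rotation vector about the tool's x, y, z in degrees. In form: [[dx, dy, dz, rx, ry, rz], ...]. A call has 1 to 12 rows; each row is the pose to reach, as a shift and turn from the pose commanded when the call began, along the tool's axes at that moment; what a row does not reach only later rows make up. A row lasts 1/12 s, in which the tool goes at most 41.7 mm and 7.16 degrees, less where a joint would pass 70% of its speed; a pose out of reach is approached as far as the arm can. A call with a gripper value outside its range is refused whole. "jaw" is the finger opening in cm, from 0 to 9.51, set as the call begins (left out, the last holds). The fingers move at their own pace and stop on an object; the grip force is fixed at half the most. Time passes only in rows, so rows that repeat a pose let the fingers close. It gives the time, the measured TCP pose, the force and the opening at its end, in the units of the state.
- state(): the state, without advancing time (a new reading comes with each control period).
- read_camera(name): name is "side" or "top"; returns the picture (400x640x3 uint8, red, green, blue); there is no depth.
- camera_model(name): a dict with "K" (3x3 intrinsics, pixels), "xyz" and "rotation" of the camera in the world. Camera axes: x right, y up, looking along -z (the intrinsics and any distortion apply to the point x, -y, -z); pixel columns grow to the right and rows downward; lengths in mm; the calibration is good to about 2 mm. A picture is of the moment at which its call begins. camera_model takes no time and is no camera call.
- job_done(): hands the job in, once; it reports no verdict.
The state is a dict: "t": time; "joints": joint angles; "qvel": joint speeds; "tau": joint torques, N m; "eef_pos": TCP position; "tcp_rot": TCP orientation; "ft_force": force on the tool from outside, world axes, zero at the start; "moment": the same for the moment, N m; "opening": opening from 0.0 (shut) to 1.0 (fully open).
Only numpy, scipy, OpenCV 4.12 (cv2) and the standard library are available. Lean on these libraries where they do the work, as an engineer would, in place of code of your own. Each camera call takes 0.05 s, during which the arm holds its last target. There are 200 camera calls.

## Working session

There is one attempt and no reset: what is moved stays moved. The work goes in short steps, Python scripts to look and compute and a tool call to move; the robot and the scene stay as the last step left them, time stands still between calls to the robot, and variables do not carry over. Pictures are saved under pics/ and viewed, about 8 in all and at most 12, crops included, and the job is handed in when it is done.

Besides the shell and the picture viewer there is one more tool, called after ">>>" by a JSON object that holds its "api" and its "payload". arm_command: Moves the arm, as the interface text tells. Its arguments: {"type":"object","properties":{"steps":{"type":"array"},"jaw":{"type":"number"}},"required":["steps"]}

```bash
mkdir -p pics; ls
python3 - <<'E'
from cell import *
import cv2,numpy as np
s=state();print({k:np.round(v,3).tolist() for k,v in s.items()},env.grip_point_offset)
for n in("side","top"):
    m=camera_model(n);print(n,{k:np.round(v,4).tolist() if not isinstance(v,str) else v for k,v in m.items()})
    cv2.imwrite(f"pics/{n}0.png",read_camera(n)[:,:,::-1])
E
```

```text
pics
{'t': 0.0, 'joints': [1.022, 0.492, 1.559, -0.0, 1.092, -0.106], 'qvel': [-0.002, -0.002, 0.002, -0.0, -0.001, 0.001], 'tau': [-0.001, -61.264, -25.818, 0.069, 0.048, -0.0], 'eef_pos': [267.763, 564.693, 404.147], 'tcp_rot': [-3.142, 0.001, 1.128], 'ft_force': [0.039, -0.174, -0.223], 'moment': [-0.027, 0.027, -0.06], 'opening': 1.0} 171.3
side {'K': [[420.8291, 0.0, 321.3824], [0.0, 420.8291, 204.6357], [0.0, 0.0, 1.0]], 'xyz': [296.9346, 396.5924, 845.1403], 'rotation': [0.52, -0.009, -2.4375]}
top {'K': [[459.4927, 0.0, 327.7668], [0.0, 459.4927, 196.9023], [0.0, 0.0, 1.0]], 'xyz': [407.5824, 76.964, 1180.2628], 'rotation': [0.1523, -0.0165, -1.5485]}
```

View pics/side0.png

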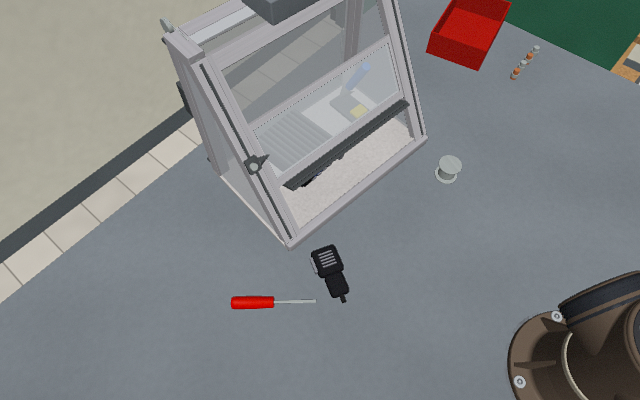

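View pics/top0.png

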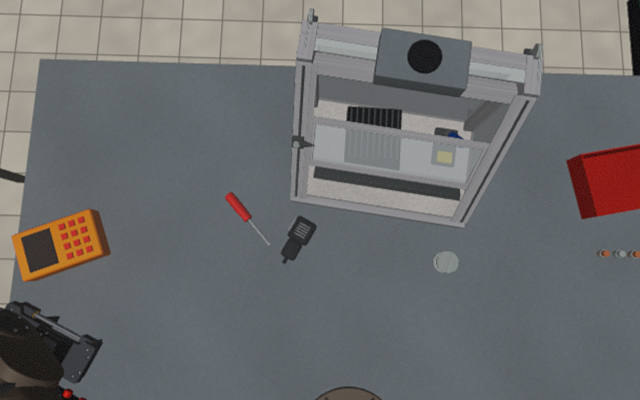

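The side picture shows the lip running from about (285,187) to (408,103), with the pointer near (255,163). The top picture shows the lip from (314,172) to (460,195) and the pointer near (300,143). I'll take enlarged crops for exact pixels.

Run:
```python
import cv2
a=cv2.imread("pics/side0.png")[90:250,235:435];cv2.imwrite("pics/side_c.png",cv2.resize(a,None,fx=4,fy=4)[:600])
a=cv2.imread("pics/top0.png")[120:230,285:475];cv2.imwrite("pics/top_c.png",cv2.resize(a,None,fx=4,fy=4))
```

```text
(no output)
```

View pics/side_c.png

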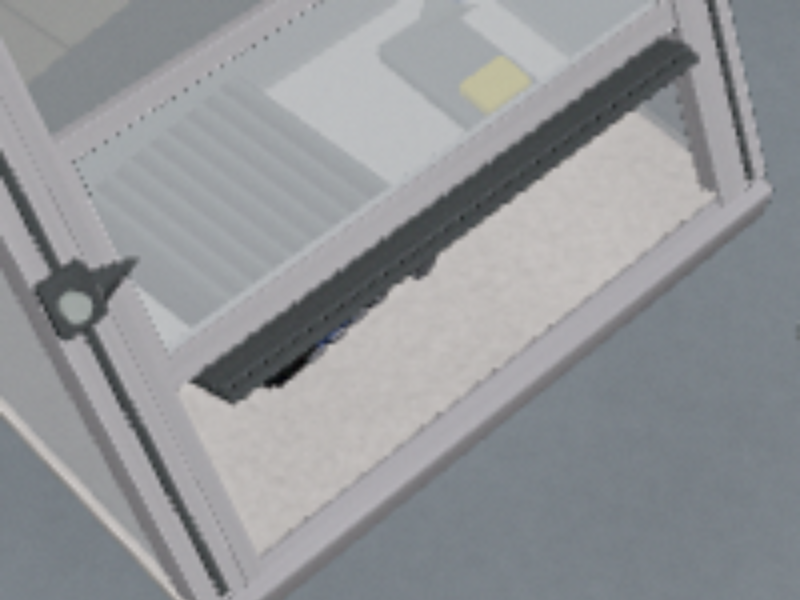

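View pics/top_c.png

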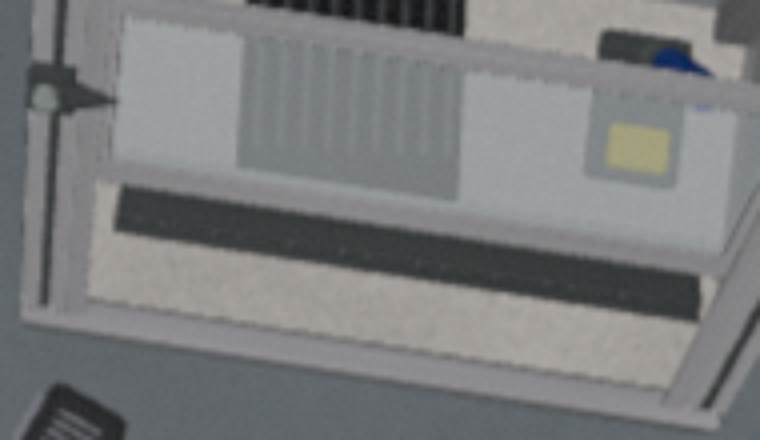

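The side crop shows the pointer tip at full-image (269,154.8) and the lip's lower front corners at (293.5,190.8) and (409.5,105.5). In the top crop they are the tip at (314.5,145), and the corners at (314,177.5) and (459.5,200). Next I triangulate these.

```bash
cat > h.py <<'E'
import numpy as np
from cell import *
from scipy.spatial.transform import Rotation as R
def ray(n,p):
    m=camera_model(n);K=np.array(m["K"])
    d=np.linalg.inv(K)@[p[0],p[1],1]
    d=R.from_euler("xyz",m["rotation"]).apply(d*[1,-1,-1]);return np.array(m["xyz"]),d/np.linalg.norm(d)
def tri(ps,pt):
    A=0;b=0;L=[ray("side",ps),ray("top",pt)]
    for o,d in L:
        P=np.eye(3)-np.outer(d,d);A=A+P;b=b+P@o
    x=np.linalg.solve(A,b)
    return x,max(np.linalg.norm((np.eye(3)-np.outer(d,d))@(x-o)) for o,d in L)
def plane(n,p,z):
    o,d=ray(n,p);return o+d*(z-o[2])/d[2]
def axes(yaw):
    return (R.from_euler("z",yaw)*R.from_euler("y",np.pi/6)).as_matrix()  # cols: inward, left, up-slope
E
python3 - <<'E'
from h import *
tip,e0=tri((269,154.8),(314.5,145));l,e1=tri((293.5,190.8),(314,177.5));r,e2=tri((409.5,105.5),(459.5,200))
print(tip,e0,l,e1,r,e2,np.linalg.norm(l-r))
d=l-r;yaw=np.arctan2(-d[0],d[1]);print("yaw",yaw)
M=axes(yaw);print(M)
mid=(l+r)/2+5*M[:,2];print("lip_edge",mid,"tip in lip frame",M.T@(tip-mid))
for n,ps in (("side",[(327,260)]),("top",[(298,238),(446,262),(265,245),(239,207)])):
    for p in ps: print(n,p,plane(n,p,15))
print("sill",plane("top",(291,200),30),plane("top",(463,226),30),plane("side",(291,248),30))
E
```

```text
[671.7801345   96.1880856  207.64210107] 1.0088815702228062 [613.07353728  96.76722033 141.96510735] 1.5410905038361982 [ 568.93597365 -239.73960198  138.91095772] 0.8516965911208796 339.4028488605494
yaw -0.13041943829299535
[[ 0.85867062  0.13005003  0.49575372]
 [-0.11262663  0.99150743 -0.06502502]
 [-0.5         0.          0.8660254 ]]
lip_edge [593.48352404 -71.8113159  144.76815955] tip in lip frame [ 16.87282225 176.75513188  82.34210259]
side (327, 260) [502.64181472 124.55163151  15.        ]
top (298, 238) [479.90781299 134.58418492  15.        ]
top (446, 262) [ 428.23025204 -240.16966718   15.        ]
top (265, 245) [460.37413566 217.07172118  15.        ]
top (239, 207) [555.23148189 287.33796102  15.        ]
sill [574.3539672  154.58740007  30.        ] [ 518.85101793 -280.63959057   30.        ] [573.94575006 158.01126407  30.        ]
```

Triangulation checks out: lip length is 339 mm against 340 given, the tip sits 177 mm to the left against 175 expected, and ray misses are at most 1.5 mm. The push needed is about 82 mm up the slope. I'll approach with closed fingers pointing 65° below horizontal, jaws level.

```bash
cat > plan.py <<'E'
from h import *
import sys
yaw=-0.1304;M=axes(yaw);E=np.array([593.48,-71.81,144.77])-5*M[:,2]
f=np.array([np.cos(yaw),np.sin(yaw),0])
def goal(back,up,ang=65,beyond=30,half=10):
    a=np.radians(ang);z=np.cos(a)*f-np.sin(a)*np.array([0,0,1]);x=M[:,1];y=np.cross(z,x)
    tip=E-half*y+beyond*z-back*f+up*M[:,2]
    return tip-190*z,np.c_[x,y,z],tip
def show(back,up,**k):
    s=state();p0=s["eef_pos"];R0=R.from_euler("xyz",s["tcp_rot"])
    p,G,tip=goal(back,up,**k)
    print("tcp",p.round(1),"tip",tip.round(1),"shift cm",(R0.inv().apply(p-p0)/10).round(2),"rot",(R0.inv()*R.from_matrix(G)).as_rotvec(degrees=True).round(2))
    print("t",s["t"],"joints",np.round(s["joints"],2),"F",np.round(s["ft_force"],1),"dev slope",np.round(M.T@s["ft_force"],1))
if __name__=="__main__": show(*map(float,sys.argv[1:]))
E
python3 plan.py 90 0; python3 plan.py 10 0
```

```text
tcp [425.7 -49.8 281.2] tip [505.4 -60.3 109. ] shift cm [-48.74  40.61  12.34] rot [-24.81   3.96 -17.6 ]
t 0.1 joints [ 1.02  0.49  1.56 -0.    1.09 -0.11] F [-0.3 -0.1 -0.7] dev slope [ 0.2 -0.1 -0.8]
tcp [505.1 -60.2 281.2] tip [584.7 -70.7 109. ] shift cm [-46.28  48.22  12.34] rot [-24.81   3.96 -17.6 ]
t 0.1 joints [ 1.02  0.49  1.56 -0.    1.09 -0.11] F [-0.3 -0.1 -0.7] dev slope [ 0.2 -0.1 -0.8]
```

>>> {"api": "arm_command", "payload": {"steps": [[-48.7, 40.6, 2, 0, 0, -17.6], [-48.7, 40.6, 2, 0, 0, -17.6], [-48.7, 40.6, 2, 0, 0, -17.6], [-48.7, 40.6, 2, 0, 0, -17.6], [-48.7, 40.6, 2, 0, 0, -17.6], [-48.7, 40.6, 2, 0, 0, -17.6], [-48.7, 40.6, 2, 0, 0, -17.6], [-48.7, 40.6, 2, 0, 0, -17.6], [-48.7, 40.6, 2, 0, 0, -17.6], [-48.7, 40.6, 2, 0, 0, -17.6], [-48.7, 40.6, 2, 0, 0, -17.6], [-48.7, 40.6, 2, 0, 0, -17.6]], "jaw": 0}}

```text
t: 1.1
eef_pos: [392.3, 78.8, 389.0]
tcp_rot: [3.141, -0.0, 1.435]
ft_force: [1.8, 1.0, 0.2]
opening: 0.216
```

```bash
python3 plan.py 90 0
```

```text
tcp [425.7 -49.8 281.2] tip [505.4 -60.3 109. ] shift cm [-12.3    5.04  10.78] rot [-24.99   0.05  -0.28]
t 1.1 joints [ 0.03  0.19  2.09  0.    0.86 -1.4 ] F [1.8 1.  0.2] dev slope [1.4 1.2 1. ]
```

>>> {"api": "arm_command", "payload": {"steps": [[-4, 2, 1, -6, 0, 0], [-8, 3.5, 2.5, -12, 0, 0], [-12.3, 5, 4, -18, 0, 0], [-12.3, 5, 6, -25, 0, 0], [-12.3, 5, 8, -25, 0, -0.3], [-12.3, 5, 10, -25, 0, -0.3], [-12.3, 5, 10.8, -25, 0, -0.3], [-12.3, 5, 10.8, -25, 0, -0.3], [-12.3, 5, 10.8, -25, 0, -0.3]]}}

```text
t: 1.85
eef_pos: [425.5, -47.9, 280.7]
tcp_rot: [2.707, 0.001, 1.44]
ft_force: [1.0, -0.0, -0.4]
opening: 0.005
```

```bash
python3 plan.py 90 0;python3 plan.py 10 0
```

```text
tcp [425.7 -49.8 281.2] tip [505.4 -60.3 109. ] shift cm [-0.19  0.07 -0.03] rot [-0.08  0.04 -0.  ]
t 1.85 joints [-0.28  0.4   2.24  0.75  0.09 -2.45] F [ 1.  -0.  -0.4] dev slope [1.1 0.1 0.2]
tcp [505.1 -60.2 281.2] tip [584.7 -70.7 109. ] shift cm [-0.19  7.33  3.34] rot [-0.08  0.04 -0.  ]
t 1.85 joints [-0.28  0.4   2.24  0.75  0.09 -2.45] F [ 1.  -0.  -0.4] dev slope [1.1 0.1 0.2]
```

Near the wrist limit, but moving inward opens it up again. I'll go in under the lip, leaving a 10 mm gap.

>>> {"api": "arm_command", "payload": {"steps": [[-0.2, 1.2, 0.6, 0, 0, 0], [-0.2, 2.4, 1.1, 0, 0, 0], [-0.2, 3.6, 1.6, 0, 0, 0], [-0.2, 4.8, 2.2, 0, 0, 0], [-0.2, 6, 2.7, 0, 0, 0], [-0.2, 7, 3.2, 0, 0, 0], [-0.2, 7.3, 3.3, 0, 0, 0], [-0.2, 7.3, 3.3, 0, 0, 0]]}}

```text
t: 2.52
eef_pos: [504.9, -60.2, 282.7]
tcp_rot: [2.704, 0.002, 1.441]
ft_force: [-0.3, 0.5, -0.3]
opening: 0.004
```

```bash
python3 plan.py 10 0;python3 plan.py 0 0; python3 plan.py 0 20; python3 -c "
from cell import *;import cv2
a=read_camera('side')[70:270,200:440,::-1];b=read_camera('top')[90:260,270:500,::-1]
import numpy as np
a=cv2.resize(a,(480,400));b=cv2.resize(b,(300,222));c=np.zeros((400,790,3),'uint8');c[:,:480]=a;c[:222,485:785]=b;cv2.imwrite('pics/in.png',c)"
```

```text
tcp [505.1 -60.2 281.2] tip [584.7 -70.7 109. ] shift cm [-0.   -0.05  0.14] rot [0.08 0.09 0.05]
t 2.5167 joints [-0.26  0.48  2.06  0.29  0.18 -1.97] F [-0.3  0.5 -0.3] dev slope [-0.2  0.5 -0.4]
tcp [515.  -61.5 281.2] tip [594.6 -72.  109. ] shift cm [-0.    0.86  0.57] rot [0.08 0.09 0.05]
t 2.5167 joints [-0.26  0.48  2.06  0.29  0.18 -1.97] F [-0.3  0.5 -0.3] dev slope [-0.2  0.5 -0.4]
tcp [524.9 -62.8 298.5] tip [604.5 -73.3 126.3] shift cm [-0.01  2.5  -0.58] rot [0.08 0.09 0.05]
t 2.5167 joints [-0.26  0.48  2.06  0.29  0.18 -1.97] F [-0.3  0.5 -0.3] dev slope [-0.2  0.5 -0.4]
```

View pics/in.png

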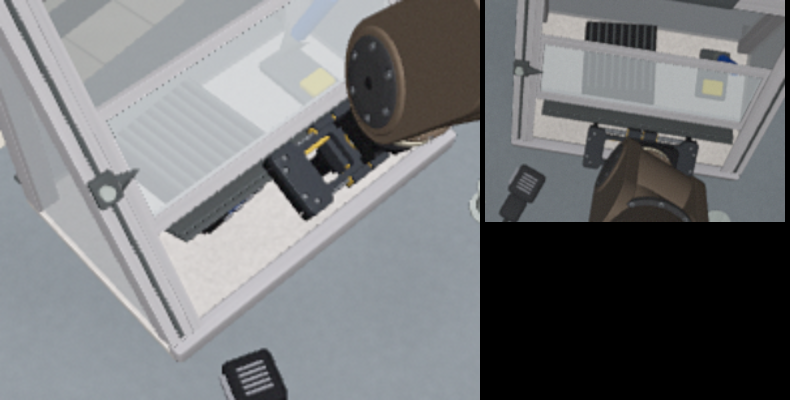

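The picture shows the closed fingers entering under the lip, with pointer and lip left end visible. I'll close the gap and push slowly along the slope.

>>> {"api": "arm_command", "payload": {"steps": [[0, 0.3, 0.2, 0, 0, 0], [0, 0.6, 0.4, 0, 0, 0], [0, 0.9, 0.6, 0, 0, 0], [0, 1.1, 0.4, 0, 0, 0], [0, 1.4, 0.2, 0, 0, 0], [0, 1.7, 0, 0, 0, 0], [0, 2.0, -0.2, 0, 0, 0], [0, 2.2, -0.4, 0, 0, 0], [0, 2.5, -0.6, 0, 0, 0], [0, 2.5, -0.6, 0, 0, 0]]}}

```text
t: 3.45
eef_pos: [525.0, -63.0, 298.7]
tcp_rot: [2.703, 0.001, 1.44]
ft_force: [0.1, -0.0, 0.1]
opening: 0.006
```

```bash
python3 plan.py 0 20; python3 plan.py 0 50; python3 -c "
from cell import *;import cv2
a=read_camera('side')[:,:,::-1];cv2.imwrite('pics/s1.png',cv2.resize(a[90:250,235:435],None,fx=3.7,fy=3.7))"
```

```text
tcp [524.9 -62.8 298.5] tip [604.5 -73.3 126.3] shift cm [ 0.01 -0.02  0.01] rot [0.11 0.07 0.02]
t 3.45 joints [-0.25  0.47  1.99  0.21  0.25 -1.88] F [ 0.1 -0.   0.1] dev slope [ 0.  -0.   0.1]
tcp [539.8 -64.8 324.5] tip [619.4 -75.2 152.3] shift cm [ 0.01  2.44 -1.7 ] rot [0.11 0.07 0.02]
t 3.45 joints [-0.25  0.47  1.99  0.21  0.25 -1.88] F [ 0.1 -0.   0.1] dev slope [ 0.  -0.   0.1]
```

View pics/s1.png

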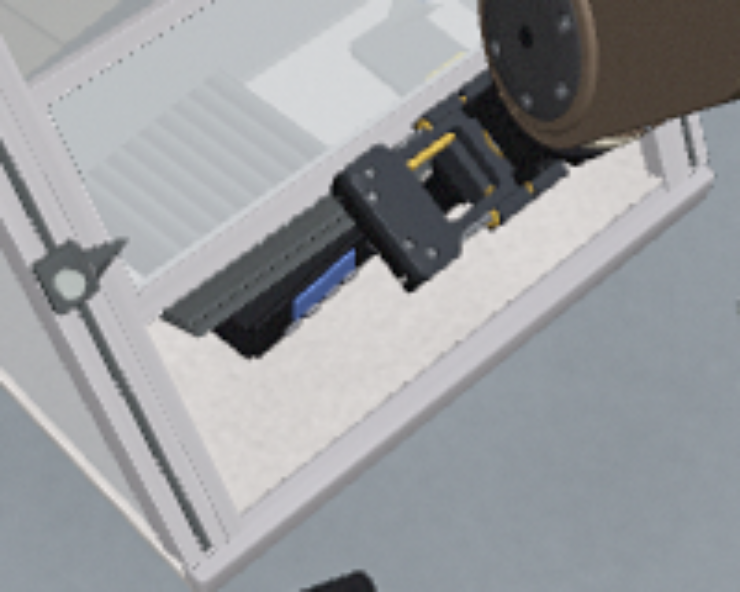

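The lip has risen with the fingers: its left corner is now near full-image (290,180), up from (293.5,191). Pushing a further 48 mm.

>>> {"api": "arm_command", "payload": {"steps": [[0, 0.3, -0.2, 0, 0, 0], [0, 0.7, -0.5, 0, 0, 0], [0, 1.1, -0.8, 0, 0, 0], [0, 1.5, -1.05, 0, 0, 0], [0, 1.9, -1.35, 0, 0, 0], [0, 2.3, -1.6, 0, 0, 0], [0, 2.7, -1.9, 0, 0, 0], [0, 3.1, -2.15, 0, 0, 0], [0, 3.5, -2.45, 0, 0, 0], [0, 3.75, -2.6, 0, 0, 0], [0, 3.9, -2.7, 0, 0, 0], [0, 3.9, -2.7, 0, 0, 0]]}}

```text
t: 4.5
eef_pos: [548.5, -66.0, 339.3]
tcp_rot: [2.704, 0.001, 1.44]
ft_force: [-0.4, -0.4, 0.6]
opening: 0.002
```

```bash
python3 plan.py 0 68;  python3 -c "
from cell import *;import cv2,numpy as np
a=read_camera('side')[100:220,240:340,::-1];b=read_camera('top')[100:200,285:365,::-1]
c=np.zeros((480,790,3),'uint8');c[:480,:400]=cv2.resize(a,None,fx=4,fy=4);c[:480,405:789]=cv2.resize(b,None,fx=4.8,fy=4.8);cv2.imwrite('pics/s2.png',c)"
```

```text
tcp [548.7 -65.9 340.1] tip [628.3 -76.4 167.9] shift cm [ 0.01  0.05 -0.07] rot [0.06 0.06 0.02]
t 4.5 joints [-0.25  0.43  1.9   0.13  0.37 -1.8 ] F [-0.4 -0.4  0.6] dev slope [-0.6 -0.5  0.3]
```

View pics/s2.png

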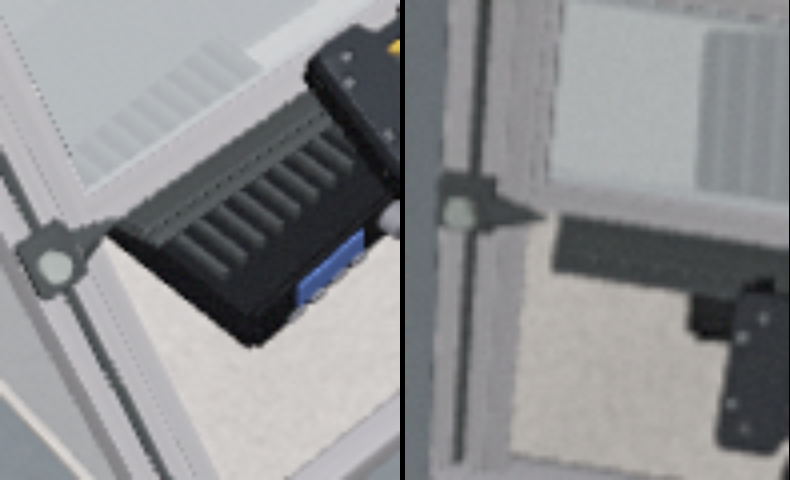

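The side view shows the lip's lower front-left corner at about (279.5,161.2). In the top view it is at (315.6,156.7), with the tip unchanged at (314.4,144.8).

```bash
cat > rem.py <<'E'
from plan import *
def along(n,p,l0=np.array([613.07,96.77,141.97])):
    o,d=ray(n,p);u=M[:,2];A=np.c_[u,-d];return np.linalg.lstsq(A,o-l0,rcond=None)[0][0]
def rep(ps,pt):
    l,e=tri(ps,pt);tip=np.array([671.78,96.19,207.64])
    print("corner",l.round(1),"miss",round(e,2),"tip rel lip centre",(M.T@(tip-(l+5*M[:,2]))).round(1),"moved: side",along("side",ps).round(1),"top",along("top",pt).round(1))
E
python3 -c "
from rem import *
rep((279.5,161.2),(315.6,156.7));rep((290.1,180.3),(314.6,170));print('at start',along('side',(293.5,190.8)),along('top',(314,177.5)))"
```

```text
corner [646.5  93.5 207. ] miss 1.75 tip rel lip centre [21.1  6.   7.9] moved: side 72.5 top 67.5
corner [624.1  94.7 166.9] miss 0.06 tip rel lip centre [20.4  7.7 53.9] moved: side 25.8 top 24.0
at start 1.154631639148533 -1.9477524308341154
```

>>> {"api": "arm_command", "payload": {"steps": [[0, 0.2, -0.15, 0, 0, 0], [0, 0.4, -0.3, 0, 0, 0], [0, 0.57, -0.4, 0, 0, 0], [0, 0.57, -0.4, 0, 0, 0], [0, 0.57, -0.4, 0, 0, 0]]}}

```text
t: 5.02
eef_pos: [551.8, -66.4, 345.1]
tcp_rot: [2.704, 0.001, 1.44]
ft_force: [0.3, 0.7, 0.2]
opening: 0.005
```

```bash
python3 plan.py 0 75;  python3 -c "
from cell import *;import cv2,numpy as np
a=read_camera('side')[130:190,250:300,::-1];b=read_camera('top')[130:180,300:340,::-1]
c=np.zeros((480,790,3),'uint8');c[:480,:400]=cv2.resize(a,None,fx=8,fy=8,interpolation=0);c[:480,405:789]=cv2.resize(b,None,fx=9.6,fy=9.6,interpolation=0);cv2.imwrite('pics/s3.png',c)"
```

```text
tcp [552.2 -66.4 346.2] tip [631.8 -76.8 174. ] shift cm [ 0.01  0.08 -0.08] rot [0.05 0.06 0.02]
t 5.0167 joints [-0.25  0.43  1.89  0.12  0.39 -1.79] F [0.3 0.7 0.2] dev slope [0.  0.7 0.3]
```

View pics/s3.png

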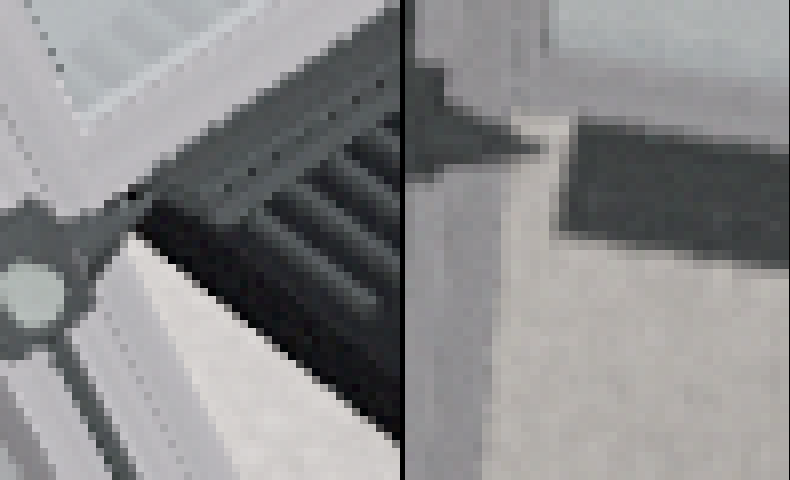

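```bash
python3 -c "
from rem import *
rep((277.75,158.25),(316.1,154.7))
print(tri((269.4,154),(314.1,145.1)))
# pixel prediction: tip-level corner for lip moved by s
import cv2
def proj(n,X):
    m=camera_model(n);c=R.from_euler('xyz',m['rotation']).inv().apply(X-np.array(m['xyz']))*[1,-1,-1];q=np.array(m['K'])@c;return (q[:2]/q[2]).round(1)
tip=np.array([671.78,96.19,207.64])
for z in (-6,0,6):
  c=tip+M@np.array([-18,-5,z-5]);print(z,proj('side',c),proj('top',c))
"
```

```text
corner [650.3  92.8 211.9] miss 2.34 tip rel lip centre [20.2  6.2  1.8] moved: side 79.6 top 74.0
(array([669.94820847,  96.78501701, 212.47056272]), np.float64(0.6911279889135701))
-6 [278.8 160.5] [315.  154.3]
0 [277.5 157.9] [315.2 152.4]
6 [276.3 155.2] [315.4 150.5]
```

Estimates of the remaining travel range from 1 mm to 5 mm, depending on view. I'll push 3 mm more, then back off and measure with a clear view.

>>> {"api": "arm_command", "payload": {"steps": [[0, 0.13, -0.1, 0, 0, 0], [0, 0.25, -0.17, 0, 0, 0], [0, 0.25, -0.17, 0, 0, 0], [0, 0.25, -0.17, 0, 0, 0], [0, -0.3, 0.2, 0, 0, 0], [0, -0.9, 0.6, 0, 0, 0], [0, -1.4, 1, 0, 0, 0], [0, -3, 0.3, 0, 0, 0], [0, -5, -0.7, 0, 0, 0], [0, -7, -1.6, 0, 0, 0], [0, -8, -2.1, 0, 0, 0], [0, -8, -2.1, 0, 0, 0]]}}

```text
t: 6.12
eef_pos: [469.3, -55.5, 329.9]
tcp_rot: [2.707, 0.001, 1.44]
ft_force: [0.3, 0.7, 0.1]
opening: 0.008
```

```bash
python3 plan.py 80 60;  python3 -c "
from cell import *;import cv2,numpy as np
A=read_camera('side');B=read_camera('top');cv2.imwrite('pics/sf.png',A[:,:,::-1]);cv2.imwrite('pics/tf.png',B[:,:,::-1])
a=A[90:210,240:440,::-1];b=B[130:190,300:480,::-1]
c=np.zeros((600,800,3),'uint8');c[:360,:600]=cv2.resize(a,None,fx=3,fy=3);c[365:593,:684]=cv2.resize(b,None,fx=3.8,fy=3.8)
c=c;cv2.imwrite('pics/s4.png',c)"
```

```text
tcp [465.4 -55.  333.2] tip [545.  -65.5 161. ] shift cm [-0.01 -0.22 -0.47] rot [-0.08  0.05  0.  ]
t 6.1167 joints [-0.27  0.35  2.09  0.21  0.27 -1.9 ] F [0.3 0.7 0.1] dev slope [0.2 0.7 0.2]
```

View pics/s4.png

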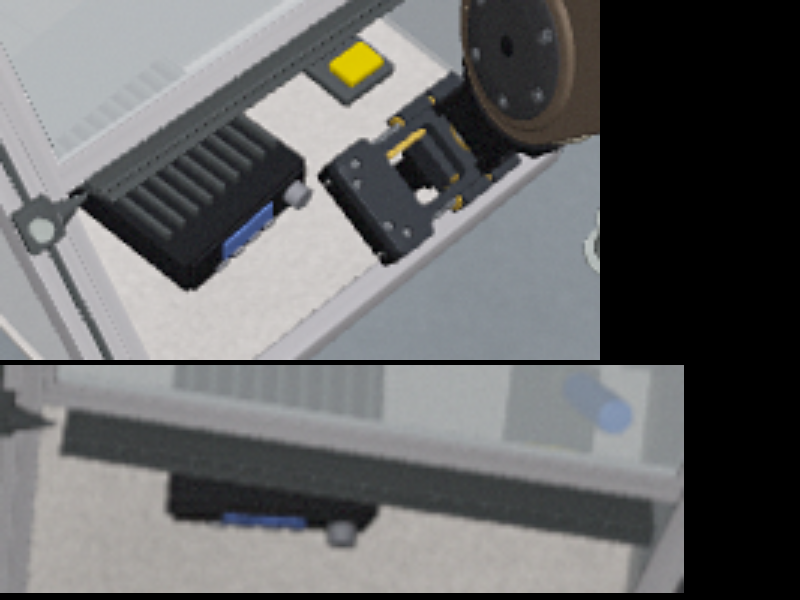

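The window stays where it was left. The side view shows the cone tip touching the lip's end near full-image (268,155), and the top view shows the tip at (314.5,145) beside the lip's left end. Now a subpixel check of the travel, using the lip's front edge line in the top view.

Run:
```python
from rem import *
import cv2
tip=np.array([671.78,96.19,207.64])
def edge(f,cols,guess):
    g=cv2.imread(f,0).astype(float);P=[]
    for c in cols:
        r0=int(guess(c));w=g[r0-6:r0+8,c];d=np.diff(w);k=int(np.argmax(d))
        if d[k]<15: continue
        q=d[max(k-2,0):k+3];i=np.arange(max(k-2,0),max(k-2,0)+len(q));P.append((c,r0-6+0.5+(q.clip(0)*i).sum()/q.clip(0).sum()))
    P=np.array(P);a=np.polyfit(*P.T,1);res=P[:,1]-np.polyval(a,P[:,0]);k=abs(res)<0.5;a=np.polyfit(*P[k].T,1);return a,k.sum(),res[k].std()
out=[]
for f,cols,g in (("pics/top0.png",range(320,450),lambda c:177.5+(c-314)*22.5/145.5),("pics/tf.png",list(range(320,341))+list(range(405,465)),lambda c:153.5+(c-316)*.154)):
    a,n,sd=edge(f,cols,g)
    L=[(np.r_[c,np.polyval(a,c)]) for c in (320,450)]
    o,d1=ray("top",L[0]);_,d2=ray("top",L[1]);nn=np.cross(d1,d2)
    # travel s where the lower front edge (through l0 and r0 mean) meets the image edge plane
    mid=(np.array([613.07,96.77,141.97])+[568.94,-239.74,138.91])/2
    left=mid+170*M[:,1]
    s=[(nn@(o-p))/(nn@M[:,2]) for p in (left,mid)];print(f,a,n,sd.round(3),"s",np.round(s,2));out.append(s)
print("travel",np.array(out[1])-out[0])
```

```text
pics/top0.png [  0.15660788 128.44089988] 130 0.107 s [-1.84 -2.41]
pics/tf.png [  0.15645453 103.87204604] 81 0.11 s [78.76 78.17]
travel [80.5972584  80.57789974]
```

Run:
```python
import cv2,numpy as np
def crop(f,x,y,w,h,s):return cv2.resize(cv2.imread(f)[y:y+h,x:x+w],None,fx=s,fy=s,interpolation=0)
c=np.zeros((580,800,3),'uint8')
c[:280,:400]=crop("pics/side0.png",250,140,40,28,10)
c[:280,400:]=crop("pics/sf.png",250,140,40,28,10)
c[285:565,:400]=crop("pics/top0.png",295,134,40,28,10);c[285:565,400:]=crop("pics/tf.png",295,134,40,28,10)
cv2.imwrite("pics/s5.png",c)
```

```text
(no output)
```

View pics/s5.png

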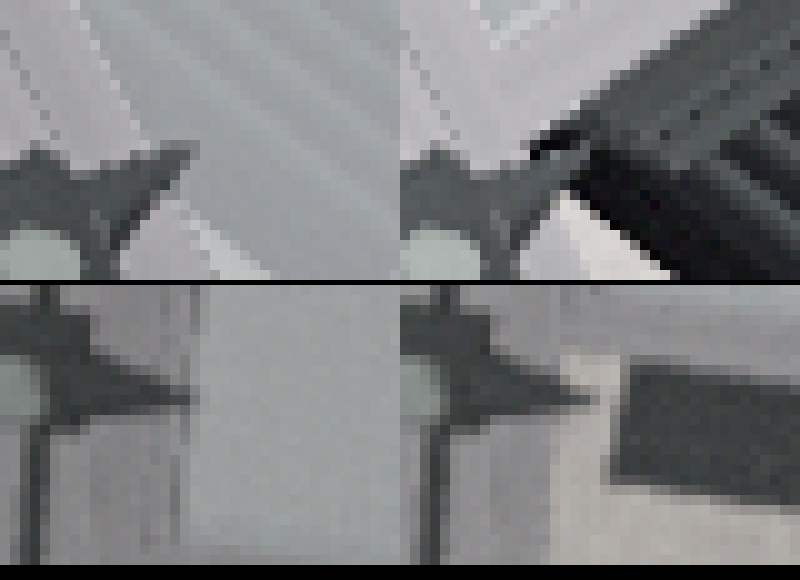

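The pointer tip sits at side (269.0,154.5) and top (314.0,144.7), both unchanged from the start. Travel so far is 80.6 mm. Next, the needed travel recomputed with the pixel-centre convention corrected.

Run:
```python
from rem import *
for ts in((269,154.5),(269.3,154.3),(268.8,154.9)):
  for tt in ((314,144.7),(314.3,145)):
    tip,e=tri(ts,tt)
    l,a=tri((293.1,190.4),(313.6,177.55));r,b=tri((409.1,105.1),(459.1,200.3))
    print(tip.round(1),round(e,2),"need (left,right,corner)",((tip-l)@M[:,2]-5).round(1),((tip-r)@M[:,2]-5).round(1),"len",np.linalg.norm(l-r).round(1),"x",((tip-l)@M[:,0]).round(1))
```

```text
[671.4  97.  210. ] 0.52 need (left,right,corner) 80.4 83.1 len 338.3 x 18.1
[671.2  96.6 209.5] 0.96 need (left,right,corner) 79.9 82.7 len 338.3 x 18.3
[670.9  96.8 210.9] 0.29 need (left,right,corner) 81.0 83.8 len 338.3 x 17.2
[670.8  96.4 210.4] 0.73 need (left,right,corner) 80.5 83.3 len 338.3 x 17.4
[671.9  97.1 208.3] 0.61 need (left,right,corner) 79.2 81.9 len 338.3 x 19.4
[671.8  96.6 207.8] 1.06 need (left,right,corner) 78.7 81.5 len 338.3 x 19.6
```

Needed travel is 79–83 mm and the window has moved 80.6 mm, so it is inside the ±6 mm band. The fingers are well clear, so I'm handing in.

```bash
python3 -c "
from cell import *
s=state();print(s['t'],s['ft_force']);print(job_done())"
```

```text
6.2167 [-0.33533688  0.59939798  0.67893469]
the job is handed in; nothing more can be done
None
```

I pushed the window up about 80.6 mm with closed fingers beneath the lip, then lowered and withdrew them about 80 mm, and handed the job in at 6.2 s. `job_done()` gave no verdict.

**Checks at the end:**
- **Level with the pointer:** the travel needed works out at 79–83 mm, depending on which pixels and lip end are used. That puts the lip level with the pointer tip to about 2 mm, inside the 6 mm allowed.
- **Window and pointer:** the window was still up in the picture taken after I let go, though I took only one picture then. The pointer tip is at the same pixels as at the start, and the wrist force was below 1 N.
- **Other objects:** the robot kept clear of the radio, microphone, spool and screwdriver. I did not measure them again at the end.

**Disagreements and gaps:**
- Partway through, the side and top views differed by about 5 mm on the lip's height. That came from the few-pixel corner picks and calibration offsets. The figure I relied on comes from fitting the lip's front edge in the top view, and it agrees with the arm's own travel to a few mm.
- The wrist force read near zero in each reading after a push, because readings only came once the arm had stopped. The pictures show the push worked; I have no force reading of the contact itself.

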